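# Hold the block plane up to the camera to photograph its sole

## Robot

A 6-joint arm with a two-finger parallel gripper is mounted at the origin on the work surface. World frame = base frame: x ahead of the robot, y to its left, z up, the work surface at z = 0. Lengths are in m, angles in rad, forces in N, time in s.
With the tool pointing down it reaches from about 0.3 to 0.775 m from the base axis. Payload 14.6 kg.
Tool frame: the origin (TCP) lies at the very end of the fingers, on their centre line; the grasp point (between the pads) lies 19 mm behind it (arm.grip_depth is the z of the grasp point in the tool frame, in m); z points along the fingers, y is the direction in which the jaws open and shut (so a half turn about z gives the same grasp; the last joint's range is limited). The gripper opens to 85 mm and grips with 20 to 120 N. Pads are 22 mm wide; open, the fingers measure 114 mm over their backs; the gripper's body (76 mm by 85 mm) begins 54 mm behind the grasp point. The pads swing forward as they close: fully open they stand 13 mm farther back than shut.
Start: joints at [-1.185, 0.3, 1.521, -0, 1.321, -0.067], TCP at [0.241, -0.495, 0.231] pointing down, gripper open.
Joint ranges: [-3.03, 3.03], [-0.79, 2.21], [0.23, 2.52], [-1.04, 4.18], [0, 3.07], [-2.55, 2.55]. Speed limits (rad/s): [2.22, 2.22, 2.57, 3.14, 3.14, 3.14].

## Interface

Orientations are given as a unit quaternion [w, x, y, z].
In Python, from cell import arm gives the robot as it stands.
- The arm moves only by the shell command python3 -m pendant 'ROWS'. ROWS is JSON, a list that holds one entry, the list of rows, each a list of 7 numbers: the shift along the tool's x, y, z in units of 10 cm (1.0 is 10 cm), then the turn, a rotation vector about the tool's x, y, z in units of pi rad (1.0 is pi rad), then the opening, from -1 (shut) to 1 (fully open). A call has exactly 8 rows; each row is the pose to reach, as a shift and turn from the pose commanded when the call began, along the tool's axes at that moment, turning the shorter way round; what a row does not reach only later rows make up. A row lasts 1/8 s, in which the tool goes at most 62.5 mm and 10.7 degrees, less where a joint would pass 70% of its speed; a pose out of reach is approached as far as the arm can. A call with a number of a shift or a turn outside -1 to 1 is refused whole. A call with a gripper value outside its range is refused whole. The fingers move at their own pace and stop on an object; the grip force is fixed at half the most. Time passes only in rows, so rows that repeat a pose let the fingers close, or fill a call up. It gives the time, the measured TCP pose, the force and the opening at its end, in the units of the state.
- arm.state(): the state, without advancing time (a new reading comes with each control period).
- arm.get_image(name): name is "scene" or "side" or "wrist"; returns a dict with "color" (384x512x3 uint8, red, green, blue), "intrinsics" (3x3 intrinsics, pixels), "dist" ([k1, k2, p1, p2, k3] as OpenCV has them; the pictures are not rectified), "rvec" (rotation vector, rad) and "tvec" (3), from world to camera coordinates, as OpenCV has them. Camera axes: x right, y down, z forward; pixel columns grow to the right and rows downward; lengths in m; the calibration is good to about 2 mm. A picture is of the moment at which its call begins. There is no depth.
- arm.sign_off(): hands the job in, once; it reports no verdict.
The state is a dict: "time_s": time; "joint_pos": joint angles; "qd": joint speeds; "tau": joint torques, N m; "tcp_pos": TCP position; "ee_rot": TCP orientation; "force": force on the tool from outside, world axes, zero at the start; "moment": the same for the moment, N m; "grip_width": finger opening in m.
Only numpy, scipy, OpenCV 4.12 (cv2) and the standard library are available. Lean on these libraries where they do the work, as an engineer would, in place of code of your own. Each camera call takes 0.05 s, during which the arm holds its last target.

## Task

We are photographing the old tools one by one before they are sold. Take the block plane out of the wooden drawer and hold it up in front of the camera on the little tripod so that its sole (underside) can be photographed: sole square to the lens, the plane about 20 cm in front of the lens and centred in the picture, its length along the picture's long side (either way round). Do not move the camera or disturb the other tools, and finish while still holding the plane there, quite still in the air: do not put it down or let go.

Things in the scene. Friction and masses are not known exactly. Their poses are not given: they have to be found in the camera images.
- block_plane: block plane: steel, 160 mm long, 50 wide, 46 high, 0.5-0.75 kg, lying on its sole; brass knob near the toe, lever cap sloping up to the heel. Grip across the width by its flat sides: 50 mm apart, 30 mm high over the middle 66 mm; the cap is 35 mm high between them, 46 at the heel. Origin: centre of the sole, within 12 mm of balance. x to the toe, y across, z up out of the sole (the sole faces -z)
- lens (a point): centre of the front glass of a black compact camera (body 106 x 60 x 28 mm, lens barrel 42-56 mm wide) on a loose table tripod (feet within 87 mm of its centre, 0.65 kg), about 118 mm above the bench, looking up at 55 degrees roughly towards the robot. x: optical axis, out of the lens to the subject; y: level, along the picture's and body's long side; z: up in the picture
- drawer: shallow wooden drawer standing fixed on the bench: 260 (x) by 370 mm (y), walls 60 mm high, 10 thick; front board (-x, with a knob, towards the robot) 74 high, 386 wide; inner floor 10 mm above the bench. Origin: centre of its underside. In it, about 100 mm apart in y and each roughly along x, lie the block plane, the sharpening stone and the wrench, in any order
- oilstone: bystander in the drawer: a grey sharpening stone in a dark wooden base, a plain block 172 x 58 x 32 mm, lying along its own x. Origin: the centre of its underside
- wrench: bystander in the drawer: a flat steel wrench about 190 mm long lying along its own x. Origin: the middle of its underside
- jar: bystander on the bench: an amber glass jar with a steel lid, 66 mm in diameter and 85 mm high. Origin: the centre of its underside
- hammer: bystander on the bench, on the robot's left past the camera: a hammer 260 mm long lying along its own x. Origin: middle of its length, on the underside
Mind the look-alikes: they are no part of the job. Leave any green or orange look-alike of the block_plane alone. Several things look just like the part that bears lens: the one meant starts farthest to the robot's right.

How it is judged:
On the way:
1. the block plane is lifted clear of the drawer, held in the fingers (height (world z) of block_plane above 0.1 m and contact force between the fingers and block_plane above 2 N and contact force between block_plane and drawer below 0.1 N), for 0.2 s.
At the end, for the whole second after the job is handed in: Plane still, held only by the fingers; sole centre 165-235 mm before the lens and within 30 mm of its axis along either picture side; sole square to the lens and length along the picture's long side within 0.2 rad; camera within 15 mm, other tools within 30 mm of their start (x of block_plane in the frame of lens between 0.165 and 0.235 m and y of block_plane in the frame of lens between -0.03 and 0.03 m and z of block_plane in the frame of lens between -0.03 and 0.03 m and angle between the z axis of block_plane and the x axis of lens, either way round below 0.2 rad and angle between the x axis of block_plane and the y axis of lens, either way round below 0.2 rad and angle between block_plane's own z axis and vertical below 1.2 rad and height (world z) of block_plane above 0.2 m and contact force between the fingers and block_plane above 2 N and contact force between block_plane and tripod below 0.1 N and contact force between block_plane and drawer below 0.1 N and linear speed of block_plane below 0.02 m/s and angular speed of block_plane below 0.15 rad/s and distance of lens from where it was at the start of the episode below 0.015 m and distance of each of oilstone, wrench, jar, hammer from where it was at the start of the episode below 0.03 m); the arm keeps its last pose, push and grip.
It fails at once if the camera is knocked or moved (15 mm) (distance of lens from where it was at the start of the episode above 0.015 m).
It fails at once if another tool or the jar is disturbed (30 mm) (distance of any of oilstone, wrench, jar, hammer from where it was at the start of the episode above 0.03 m).
It also fails if it takes over 35 s, if anything falls off the work surface, if the arm or the gripper's body presses on something with over 40 N, if the wrist force passes 120 N, or if a joint passes its speed limit or range.

## Working session

There is one attempt and no reset: what is moved stays moved. The work goes in short steps, Python scripts to look and compute and a shell command to move; the robot and the scene stay as the last step left them, time stands still between calls to the robot, and variables do not carry over. Pictures are saved under pics/ and viewed, and the job is handed in when it is done.

```bash
ls; mkdir -p pics
python3 - <<'E'
from cell import arm
import cv2
s=arm.state();print({k:s[k] for k in('time_s','tcp_pos','ee_rot','force','grip_width')}, arm.grip_depth)
for n in('scene','side','wrist'):
    d=arm.get_image(n);cv2.imwrite(f'pics/{n}0.png',d['color'][:,:,::-1])
    print(n,d['intrinsics'],d['dist'],d['rvec'],d['tvec'])
E
```

```text
pics
{'time_s': 0.0, 'tcp_pos': array([ 0.24052504, -0.49434681,  0.23071252]), 'ee_rot': array([-5.88723774e-04,  9.74482700e-01,  2.24461831e-01, -8.59907731e-05]), 'force': array([-0.46601964,  0.18490627, -0.01946556]), 'grip_width': 0.08538798676469048} -0.0187
scene [[488.55237045   0.         262.84762582]
 [  0.         488.55237045 200.00801156]
 [  0.           0.           1.        ]] [-0.15780176  0.          0.          0.          0.        ] [ 2.23753624  1.26814749 -0.3972998 ] [-0.30137999 -0.23229869  1.6997262 ]
side [[467.42673916   0.         246.99110971]
 [  0.         467.42673916 185.22253662]
 [  0.           0.           1.        ]] [-0.08670931  0.          0.          0.          0.        ] [ 0.62441428 -2.61123043  1.22365255] [0.43706355 0.15495795 1.42177394]
wrist [[307.33156348   0.         256.07029082]
 [  0.         307.33156348 197.02830978]
 [  0.           0.           1.        ]] [-0.0713904  0.         0.         0.         0.       ] [-2.46535536  1.5409591   0.20937229] [-0.550004   -0.03550328  0.37809548]
```

View pics/scene0.png

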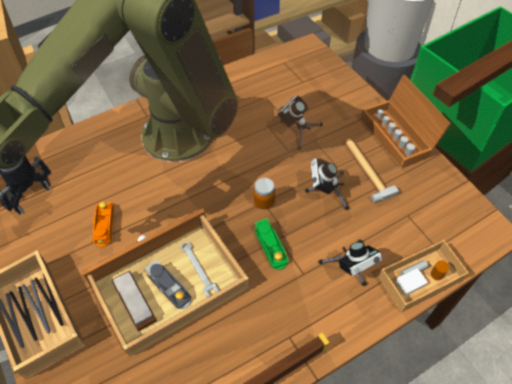

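View pics/side0.png

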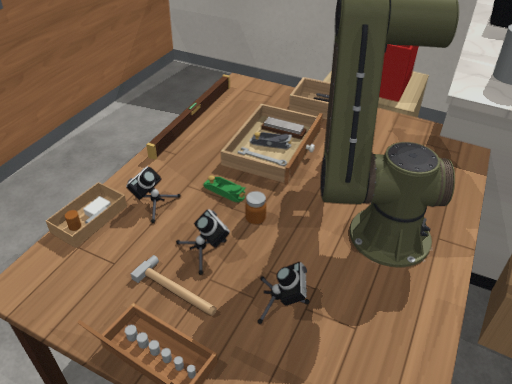

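View pics/wrist0.png

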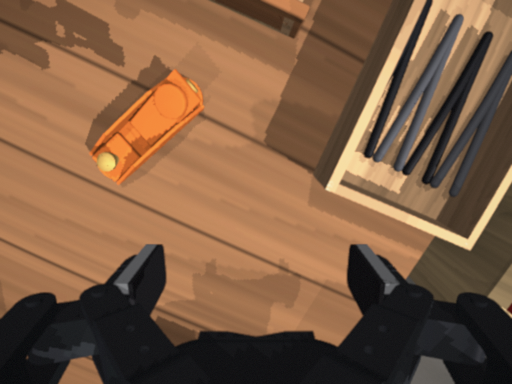

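The drawer is at scene (168,285) and holds a grey stone, a grey plane and a wrench. The green look-alike is at (270,245) and the orange one at (103,223). There are three cameras on tripods, at scene (293,112), (325,175) and (358,258). Next I'll enlarge these and work out their positions.

```bash
cat > h.py <<'E'
import numpy as np,cv2
from cell import arm
from scipy.spatial.transform import Rotation as R
def cam(d):
    Rm=cv2.Rodrigues(np.array(d['rvec']))[0];return Rm,-Rm.T@np.array(d['tvec'])
def ray(d,uv):
    Rm,C=cam(d);p=cv2.undistortPoints(np.array([[uv]],float),d['intrinsics'],np.array(d['dist']))[0,0]
    v=Rm.T@np.array([p[0],p[1],1]);return C,v/np.linalg.norm(v)
def onz(d,uv,z):
    C,v=ray(d,uv);return C+v*(z-C[2])/v[2]
def tri(d1,a,d2,b):
    C1,v1=ray(d1,a);C2,v2=ray(d2,b)
    A=np.stack([v1,-v2],1);t=np.linalg.lstsq(A,C2-C1,rcond=None)[0]
    p,q=C1+t[0]*v1,C2+t[1]*v2;return (p+q)/2,np.linalg.norm(p-q)
def proj(d,P):
    return cv2.projectPoints(np.array(P,float).reshape(-1,3),np.array(d['rvec']),np.array(d['tvec']),d['intrinsics'],np.array(d['dist']))[0][:,0]
def crop(d,x0,y0,x1,y1,k,name):
    im=cv2.resize(d['color'][y0:y1,x0:x1,::-1],None,fx=k,fy=k,interpolation=cv2.INTER_CUBIC)
    st=10
    for x in range(-(-x0//st)*st,x1,st):
        cv2.line(im,((x-x0)*k,0),((x-x0)*k,6),(0,0,255),1)
        if x%20==0: cv2.putText(im,str(x),((x-x0)*k,18),0,.4,(0,0,255),1)
    for y in range(-(-y0//st)*st,y1,st):
        cv2.line(im,(0,(y-y0)*k),(6,(y-y0)*k),(0,0,255),1)
        if y%20==0: cv2.putText(im,str(y),(8,(y-y0)*k+4),0,.4,(0,0,255),1)
    cv2.imwrite('pics/'+name,im)
E
python3 - <<'E'
from h import *
import pickle
S=arm.get_image('scene');D=arm.get_image('side')
pickle.dump((S,D),open('img0.pkl','wb'))
for n,a,b in(('A',(293,112),(290,277)),('B',(320,165),(210,228)),('C',(358,250),(147,181)),('plane',(168,285),(271,141)),('jar',(264,183),(256,200))):
    print(n,tri(S,a,D,b))
crop(S,270,85,400,300,3,'cs.png')
crop(D,110,150,320,330,3,'cd.png')
crop(S,80,210,260,350,4,'drs.png')
crop(D,210,90,330,190,6,'drd.png')
E
```

```text
A (array([0.18984231, 0.35456716, 0.08769367]), np.float64(0.0024018158634609046))
B (array([0.44493347, 0.29793842, 0.1011598 ]), np.float64(0.0197208225825108))
C (array([0.73428384, 0.21277588, 0.09764681]), np.float64(0.0011972160303712583))
plane (array([ 0.52396336, -0.27115996,  0.01972949]), np.float64(1.9707304000838655e-05))
jar (array([0.39723953, 0.11846845, 0.08077685]), np.float64(0.004268310963344882))
```

View pics/cs.png

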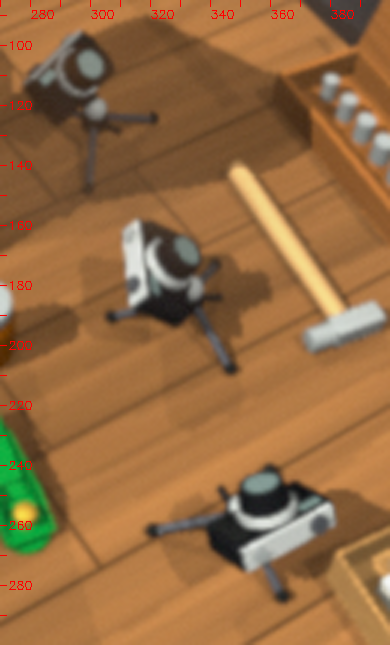

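View pics/cd.png

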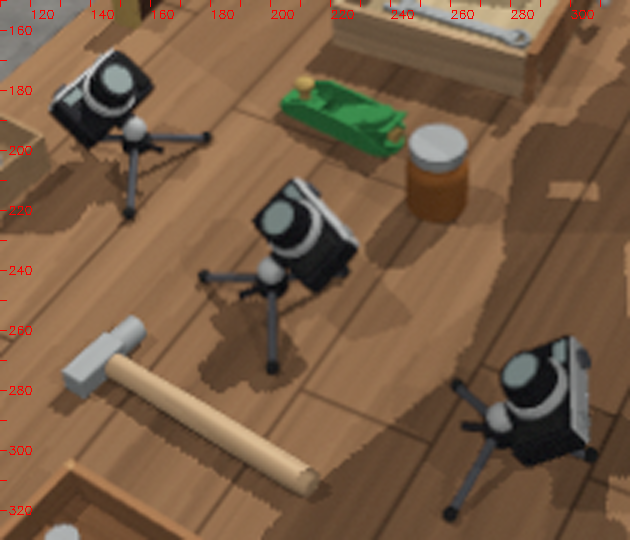

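View pics/drs.png

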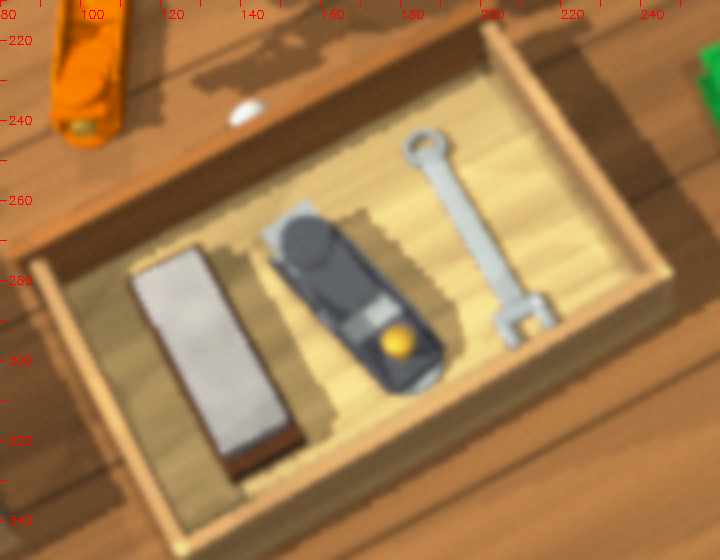

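View pics/drd.png

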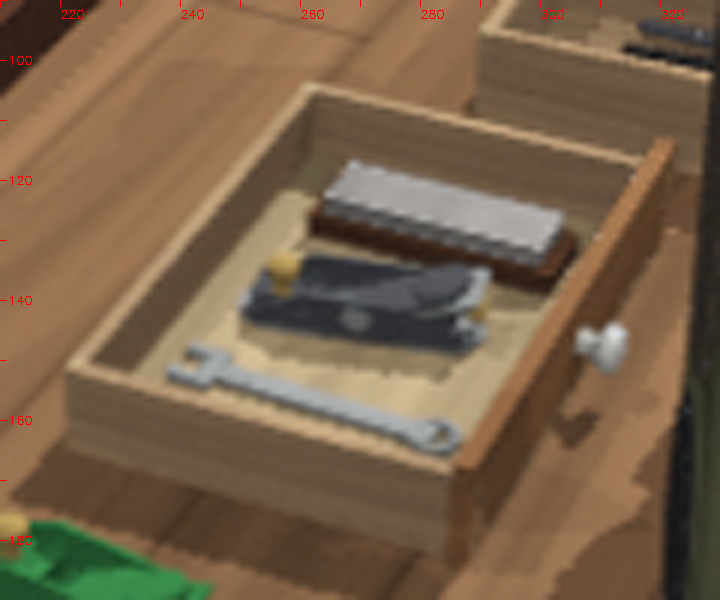

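Run:
```python
from h import *
import pickle
S,D=pickle.load(open('img0.pkl','rb'))
print(cam(S)[1],cam(D)[1])
crop(S,310,225,400,295,8,'c_s.png')
crop(D,115,155,195,225,8,'c_d.png')
```

```text
[ 1.15780124 -0.35396088  1.2522259 ] [-0.05058674  1.08528799  1.02765198]
```

View pics/c_s.png

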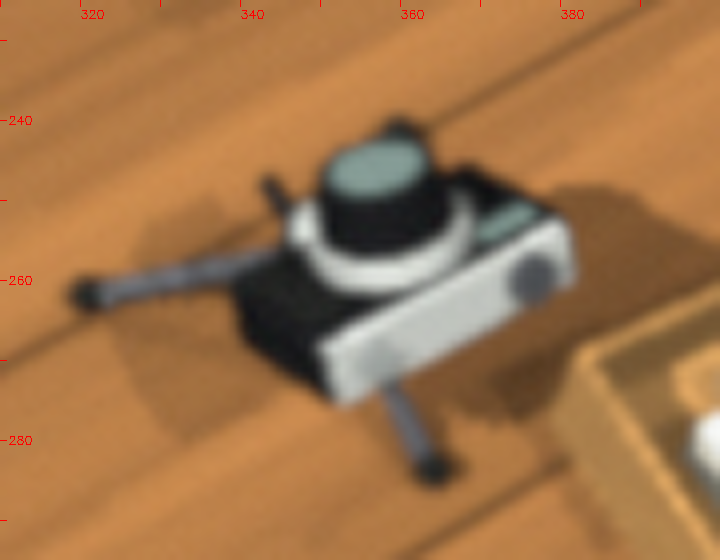

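View pics/c_d.png

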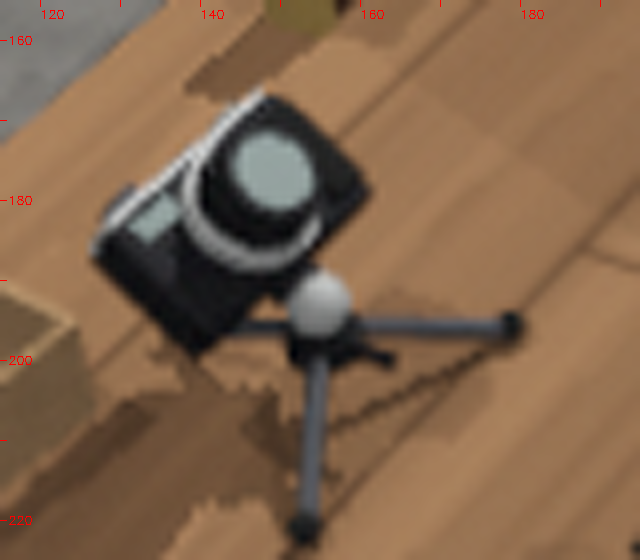

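The enlarged crops show camera C with its glass at scene (356.9,245.8) and side (149.4,176.2). The front corners of its body are clearly visible in both views. C has the smallest y of the three (0.21, against 0.30 and 0.35), so it is the one farthest to the robot's right. The plane in the drawer is dark grey steel with a brass knob, and is neither green nor orange.

```bash
cat > meas.py <<'E'
from h import *
import pickle
S,D=pickle.load(open('img0.pkl','rb'))
P={}
for n,a,b in(('glass',(356.9,245.8),(149.4,176.2)),('TL',(350,268.2),(147.8,166.5)),('TR',(379.4,252.7),(126.9,186.2)),('BL',(339.8,260.6),(161.2,178.7)),('BR',(368,245.6),(139.4,199.4))):
    P[n],e=tri(S,a,D,b);print(n,P[n].round(4),round(e,4))
y=P['TR']-P['TL']; y2=P['BR']-P['BL'];print('len',np.linalg.norm(y),np.linalg.norm(y2),np.degrees(np.arctan2(y[1],y[0])),np.degrees(np.arctan2(y2[1],y2[0])),y,y2)
z=P['TL']-P['BL']+P['TR']-P['BR'];z/=2;print('h',np.linalg.norm(z),z)
ctr=sum(P[k] for k in('TL','TR','BL','BR'))/4;print('front ctr',ctr,'axis',P['glass']-ctr)
ax=np.cross(z,y+y2);ax/=np.linalg.norm(ax);print('cross',ax,np.degrees(np.arcsin(ax[2])))
# drawer/plane
print('plane: knob',tri(S,(176.5,294.5) if 0 else (179.2,295),D,(257.5,134.5)))
for n,uv,h in(('knob',(179,295),.05),('heel cap disc',(156.5,270),.045)): print(n,onz(S,uv,h))
E
python3 meas.py
```

```text
glass [0.7277 0.2081 0.1158] 0.0022
TL [0.7702 0.1575 0.1047] 0.0014
TR [0.7734 0.2603 0.0971] 0.0063
BL [0.7235 0.16   0.0723] 0.0042
BR [0.7276 0.2644 0.0642] 0.007
len 0.1031894581879236 0.10479153072865968 88.18978247058145 87.7762613356866 [ 0.00325067  0.10285384 -0.00765405] [ 0.00405378  0.10439519 -0.00815326]
h 0.05671631184667483 [ 0.04627155 -0.00325526  0.03263567]
front ctr [0.74866995 0.21053672 0.08456415] axis [-0.02097719 -0.00245275  0.03123954]
cross [-0.57052876  0.08243239  0.81713024] 54.79854349125483
plane: knob (array([ 0.57626814, -0.25922482,  0.04010243]), np.float64(0.0012226769935504166))
knob [ 0.58129231 -0.26012728  0.05      ]
heel cap disc [ 0.47904221 -0.28124581  0.045     ]
```

```bash
python3 -m pendant '[[[0.08,-0.03,0,0,0,0.006,1],[0.22,-0.08,0,0,0,0.018,1],[0.38,-0.15,0,0,0,0.03,1],[0.55,-0.22,0,0,0,0.044,1],[0.72,-0.29,0,0,0,0.058,1],[0.86,-0.34,0,0,0,0.07,1],[0.96,-0.38,0,0,0,0.077,1],[1,-0.4,0,0,0,0.08,1]]]' && python3 -m pendant '[[[0.08,-0.05,0,0,0,0,1],[0.22,-0.14,0,0,0,0,1],[0.38,-0.24,0,0,0,0,1],[0.55,-0.36,0,0,0,0,1],[0.72,-0.47,0,0,0,0,1],[0.86,-0.56,0,0,0,0,1],[0.96,-0.62,0,0,0,0,1],[1,-0.65,0,0,0,0,1]]]'
python3 - <<'E'
from h import *
d=arm.get_image('wrist');crop(d,0,0,512,384,1,'w1.png')
s=arm.state();print(s['time_s'],s['tcp_pos'],R.from_quat(np.roll(s['ee_rot'],-1)).as_matrix().round(3),cam(d)[1])
E
```

```text
time_s: 1.25
tcp_pos: [0.3136, -0.4142, 0.2313]
ee_rot: [-0.0, 0.995, 0.101, 0.0]
force: [-0.3, -0.1, 0.1]
grip_width: 0.0851
time_s: 2.25
tcp_pos: [0.3985, -0.3307, 0.2313]
ee_rot: [-0.0, 0.995, 0.101, -0.0]
force: [-0.5, -0.5, -0.8]
grip_width: 0.0855
2.3 [ 0.39850213 -0.3305918   0.23124191] [[ 0.98   0.201 -0.   ]
 [ 0.201 -0.98   0.   ]
 [-0.    -0.    -1.   ]] [ 0.46371397 -0.31791898  0.37383045]
```

View pics/w1.png

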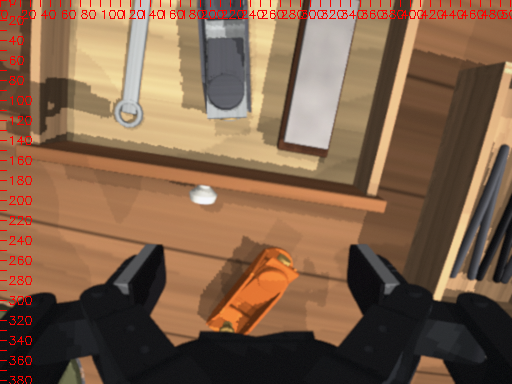

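The wrist view shows the dark plane's heel at about (225,110). The stone is to its right and the wrench to its left. I'll move over it and look again.

```bash
python3 -m pendant '[[[0.08,-0.02,0,0,0,0,1],[0.22,-0.06,0,0,0,0,1],[0.38,-0.11,0,0,0,0,1],[0.55,-0.17,0,0,0,0,1],[0.72,-0.22,0,0,0,0,1],[0.86,-0.26,0,0,0,0,1],[0.96,-0.29,0,0,0,0,1],[1,-0.3,0,0,0,0,1]]]'
python3 - <<'E'
from h import *
import pickle
d=arm.get_image('wrist');crop(d,80,0,430,260,2,'w2.png');pickle.dump(d,open('w2.pkl','wb'))
E
```

```text
time_s: 3.3
tcp_pos: [0.4905, -0.2815, 0.2312]
ee_rot: [-0.0, 0.995, 0.101, -0.0]
force: [0.4, 0.2, -0.1]
grip_width: 0.0855
```

View pics/w2.png

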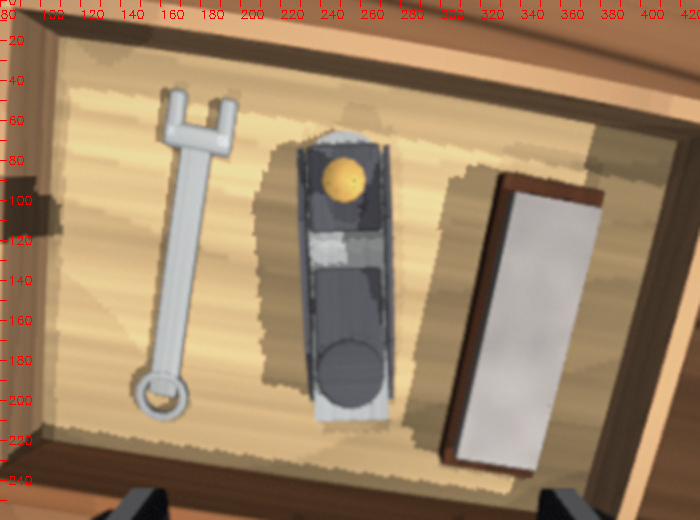

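Run:
```python
from h import *
import pickle
d=pickle.load(open('w2.pkl','rb'))
f=lambda x,y,z:onz(d,(80+x/2,y/2),z)
toe=f(341,131,.014);heel=f(352,420,.014);print('toe',toe,'heel',heel,np.linalg.norm(toe-heel),(toe+heel)/2)
l=[f(303,240,.04),f(307,310,.04)];r=[f(389.5,240,.04),f(392.5,310,.04)]
print(l,r,np.linalg.norm(l[0]-r[0]));c=[(l[i]+r[i])/2 for i in(0,1)];print(c)
for q in (toe-heel,l[0]-l[1],r[0]-r[1],c[0]-c[1]):print('yaw',np.degrees(np.arctan2(q[1],q[0])))
h2=f(313,410,.014)+f(389,408,.014);print('heel mid',h2/2)
print('stone left corner',f(447,462,.042),f(502,178,.042),'wrench',f(215,150,.013),f(190,390,.013))
```

```text
toe [ 0.60439665 -0.25244294  0.014     ] heel [ 0.44250533 -0.29183968  0.014     ] 0.16661603101799172 [ 0.52345099 -0.27214131  0.014     ]
[array([ 0.54333802, -0.24467668,  0.04      ]), array([ 0.50721478, -0.25359245,  0.04      ])] [array([ 0.55252884, -0.28952609,  0.04      ]), array([ 0.51655812, -0.29912426,  0.04      ])] 0.045781452997950264
[array([ 0.54793343, -0.26710138,  0.04      ]), array([ 0.51188645, -0.27635835,  0.04      ])]
yaw 13.677246781289872
yaw 13.86438804244778
yaw 14.940300387684305
yaw 14.402503158555081
heel mid [ 0.44928925 -0.28981216  0.014     ]
stone left corner [ 0.43734282 -0.34904755  0.042     ] [ 0.59526456 -0.33962426  0.042     ] wrench [ 0.58107058 -0.18558186  0.013     ] [ 0.44104862 -0.19114404  0.013     ]
```

```bash
python3 -m pendant '[[[0.03,0,0.06,0,0,-0.001,1],[0.09,-0.01,0.18,0,0,-0.004,1],[0.15,-0.01,0.36,0,0,-0.006,1],[0.22,-0.02,0.55,0,0,-0.008,1],[0.28,-0.02,0.72,0,0,-0.01,1],[0.32,-0.03,0.86,0,0,-0.012,1],[0.35,-0.03,0.96,0,0,-0.013,1],[0.35,-0.03,1,0,0,-0.013,1]]]' && python3 -m pendant '[[[0,0,0.06,0,0,0,1],[0,0,0.18,0,0,0,1],[0,0,0.36,0,0,0,1],[0,0,0.55,0,0,0,1],[0,0,0.72,0,0,0,1],[0,0,0.86,0,0,0,1],[0,0,0.96,0,0,0,1],[0,0,1,0,0,0,1]]]'
python3 - <<'E'
from h import *
for n in('scene','side'):
    d=arm.get_image(n)
    crop(d,*((80,180,260,350) if n=='scene' else (190,60,370,200)),4,n+'3.png')
print(arm.state()['tcp_pos'])
E
```

```text
time_s: 4.35
tcp_pos: [0.5237, -0.2717, 0.1307]
ee_rot: [-0.0, 0.993, 0.121, -0.0]
force: [-0.4, -0.1, 1.0]
grip_width: 0.0851
time_s: 5.35
tcp_pos: [0.5236, -0.2718, 0.0307]
ee_rot: [-0.0, 0.993, 0.121, -0.0]
force: [-0.5, -0.1, -0.7]
grip_width: 0.0856
[ 0.52369741 -0.27181721  0.03114053]
```

View pics/scene3.png

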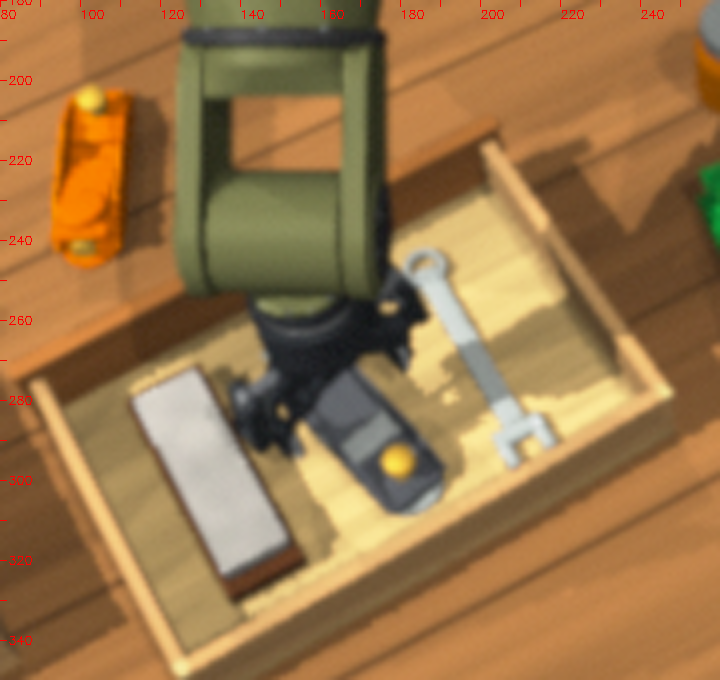

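View pics/side3.png

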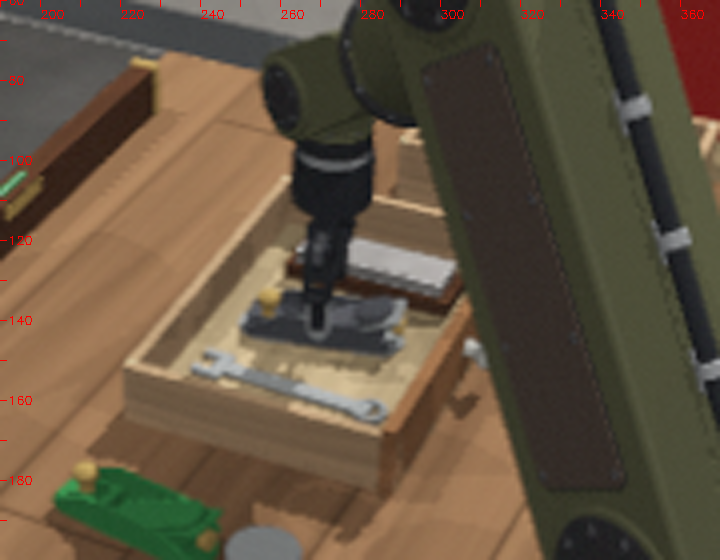

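The fingers straddle the plane at its middle: scene (150,285), side (268,135). The left finger clears the stone. I'll go down the last 17 mm and close.

```bash
python3 -m pendant '[[[0,0,0.04,0,0,0,1],[0,0,0.1,0,0,0,1],[0,0,0.15,0,0,0,1],[0,0,0.17,0,0,0,0.5],[0,0,0.17,0,0,0,-0.2],[0,0,0.17,0,0,0,-1],[0,0,0.17,0,0,0,-1],[0,0,0.17,0,0,0,-1]]]' && python3 -m pendant '[[[0,0,0,0,0,0,-1],[0,0,0,0,0,0,-1],[0,0,0,0,0,0,-1],[0,0,0,0,0,0,-1],[0,0,-0.02,0,0,0,-1],[0,0,-0.06,0,0,0,-1],[0,0,-0.12,0,0,0,-1],[0,0,-0.2,0,0,0,-1]]]'
```

```text
time_s: 6.45
tcp_pos: [0.5237, -0.2717, 0.0145]
ee_rot: [-0.0, 0.993, 0.121, 0.0]
force: [-0.9, 2.0, 3.4]
grip_width: 0.049
time_s: 7.45
tcp_pos: [0.5236, -0.2718, 0.0346]
ee_rot: [-0.0, 0.993, 0.121, -0.0]
force: [0.2, 0.1, -8.1]
grip_width: 0.0491
```

The grip held: width is 49 mm and the load about 8 N. Next I'll lift and carry.

```bash
python3 -m pendant '[[[0,0,-0.06,0,0,0,-1],[0,0,-0.18,0,0,0,-1],[0,0,-0.36,0,0,0,-1],[0,0,-0.55,0,0,0,-1],[0,0,-0.72,0,0,0,-1],[0,0,-0.86,0,0,0,-1],[0,0,-0.96,0,0,0,-1],[0,0,-1,0,0,0,-1]]]' && python3 -m pendant '[[[0,-0.06,-0.06,0,0,-0.01,-1],[0,-0.18,-0.18,0,0,-0.03,-1],[0,-0.36,-0.36,0,0,-0.07,-1],[0,-0.55,-0.55,0,0,-0.11,-1],[0,-0.72,-0.72,0,0,-0.15,-1],[0,-0.86,-0.86,0,0,-0.18,-1],[0,-0.96,-0.96,0,0,-0.2,-1],[0,-1,-1,0,0,-0.21,-1]]]'
python3 - <<'E'
from h import *
s=arm.state();print(s['tcp_pos'],s['joint_pos'],R.from_quat(np.roll(s['ee_rot'],-1)).as_matrix().round(3))
E
```

```text
time_s: 8.45
tcp_pos: [0.5237, -0.2718, 0.1348]
ee_rot: [0.0, 0.993, 0.121, 0.0]
force: [-0.2, 0.4, -8.2]
grip_width: 0.0484
time_s: 9.45
tcp_pos: [0.4996, -0.1741, 0.2347]
ee_rot: [0.0, 0.899, 0.437, 0.0]
force: [-0.6, -0.4, -8.1]
grip_width: 0.0487
[ 0.49956809 -0.17406043  0.23468804] [-4.04557428e-01  2.50253697e-01  1.57611220e+00  1.10972763e-04
  1.31492058e+00  2.61491994e-01] [[ 0.618  0.786  0.   ]
 [ 0.786 -0.618 -0.   ]
 [ 0.     0.    -1.   ]]
```

```bash
python3 -m pendant '[[[0.06,-0.04,-0.04,0,0,-0.01,-1],[0.18,-0.11,-0.12,0,0,-0.03,-1],[0.36,-0.22,-0.25,0,0,-0.07,-1],[0.55,-0.33,-0.38,0,0,-0.11,-1],[0.72,-0.43,-0.5,0,0,-0.15,-1],[0.86,-0.52,-0.6,0,0,-0.18,-1],[0.96,-0.58,-0.67,0,0,-0.195,-1],[1,-0.6,-0.7,0,0,-0.204,-1]]]' && python3 -m pendant '[[[0.06,0.02,0,-0.003,0,0,-1],[0.18,0.05,0,-0.01,0,0,-1],[0.36,0.1,0,-0.025,0,0,-1],[0.55,0.16,0,-0.04,0,0,-1],[0.72,0.2,0,-0.055,0,0,-1],[0.86,0.25,0,-0.065,0,0,-1],[0.96,0.28,0,-0.072,0,0,-1],[1,0.3,0,-0.075,0,0,-1]]]'
python3 - <<'E'
from h import *
s=arm.state();M=R.from_quat(np.roll(s['ee_rot'],-1)).as_matrix();print(s['tcp_pos'],s['joint_pos'].round(3),M.round(3))
L=np.array([.7277,.2081,.1158]);a=np.array([-.573,.012,.8195])
t=L+a*.2045;print('to go tool axes',M.T@(t-s['tcp_pos']))
E
```

```text
time_s: 10.45
tcp_pos: [0.5147, -0.0584, 0.3046]
ee_rot: [0.0, 0.716, 0.698, 0.0]
force: [-0.2, -0.1, -7.7]
grip_width: 0.0492
time_s: 11.45
tcp_pos: [0.5474, 0.0406, 0.3042]
ee_rot: [0.084, 0.712, 0.692, 0.082]
force: [-1.4, 0.4, -7.7]
grip_width: 0.0491
[0.54744824 0.04055067 0.30415023] [ 0.011  0.124  1.58  -0.01   1.202  0.041] [[ 0.028  0.972  0.234]
 [ 1.    -0.027 -0.006]
 [-0.     0.234 -0.972]]
to go tool axes [0.17167755 0.05189805 0.03382098]
```

```bash
python3 -m pendant '[[[0.06,0.02,0.01,-0.003,0,0,-1],[0.18,0.05,0.02,-0.01,0,0,-1],[0.36,0.1,0.03,-0.02,0,0,-1],[0.54,0.14,0.05,-0.03,0,0,-1],[0.7,0.18,0.07,-0.04,0,0,-1],[0.82,0.22,0.08,-0.052,0,0,-1],[0.88,0.24,0.1,-0.058,0,0,-1],[0.9,0.25,0.1,-0.06,0,0,-1]]]'
python3 - <<'E'
from h import *
s=arm.state();M=R.from_quat(np.roll(s['ee_rot'],-1)).as_matrix();print(s['tcp_pos'],M.round(3))
L=np.array([.7277,.2081,.1158]);a=np.array([-.573,.012,.8195]);a/=np.linalg.norm(a)
t=L+a*.2045;print('to go tool axes',M.T@(t-s['tcp_pos']))
y=np.array([.0262,.9997,0]);x=y-a*(y@a);x/=np.linalg.norm(x);z=-a
T=np.stack([x,np.cross(z,x),z],1);print('turn/pi',R.from_matrix(M.T@T).as_rotvec()/np.pi)
E
```

```text
time_s: 12.45
tcp_pos: [0.5764, 0.1296, 0.3001]
ee_rot: [0.151, 0.701, 0.682, 0.147]
force: [-0.4, 0.3, -7.4]
grip_width: 0.0491
[0.57640452 0.1296154  0.30005067] [[ 0.028  0.911  0.411]
 [ 1.    -0.025 -0.011]
 [-0.     0.411 -0.912]]
to go tool axes [0.08184843 0.02220845 0.02829572]
turn/pi [-0.0593876   0.00118501 -0.0004511 ]
```

```bash
python3 -m pendant '[[[0.05,0.01,0.02,-0.003,0,0,-1],[0.16,0.05,0.06,-0.01,0,0,-1],[0.31,0.09,0.11,-0.022,0,0,-1],[0.48,0.13,0.17,-0.034,0,0,-1],[0.63,0.17,0.22,-0.045,0,0,-1],[0.75,0.2,0.26,-0.054,0,0,-1],[0.8,0.22,0.28,-0.058,0,0,-1],[0.82,0.22,0.28,-0.06,0,0,-1]]]'
python3 - <<'E'
from h import *
import pickle
s=arm.state();M=R.from_quat(np.roll(s['ee_rot'],-1)).as_matrix();print(s['tcp_pos'],M.round(3),s['qd'].round(3))
S=arm.get_image('scene');D=arm.get_image('side');W=arm.get_image('wrist')
pickle.dump((S,D,W),open('img5.pkl','wb'))
crop(S,270,140,420,300,4,'s5.png');crop(D,90,110,260,240,4,'d5.png');crop(W,0,0,512,384,1,'w5.png')
E
```

```text
time_s: 13.45
tcp_pos: [0.6104, 0.2106, 0.2837]
ee_rot: [0.216, 0.683, 0.665, 0.21]
force: [-0.6, -0.2, -6.5]
grip_width: 0.0492
[0.61041385 0.21061241 0.28366873] [[ 0.028  0.818  0.575]
 [ 1.    -0.023 -0.016]
 [-0.     0.575 -0.818]] [ 0.028 -0.009  0.017 -0.064 -0.044  0.078]
```

View pics/s5.png

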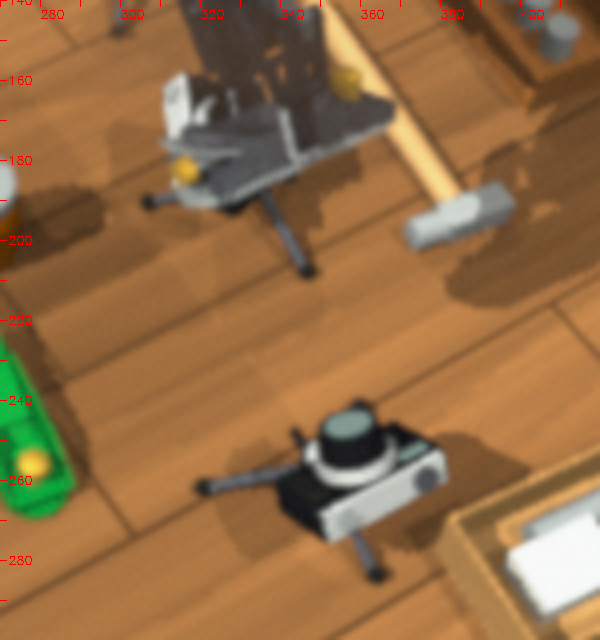

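View pics/d5.png

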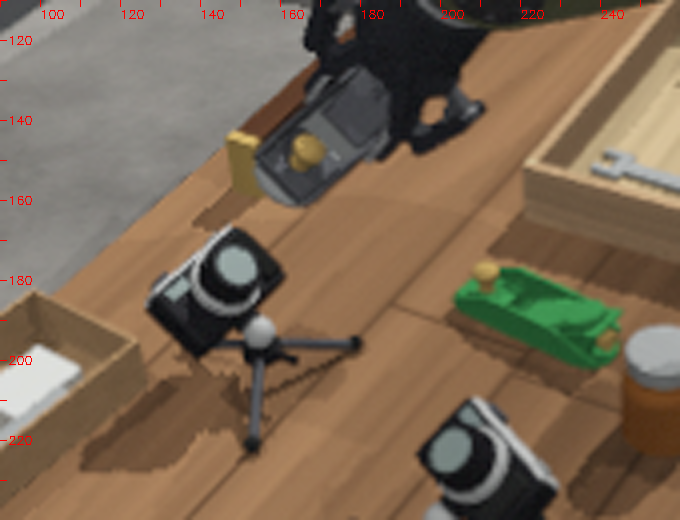

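View pics/w5.png

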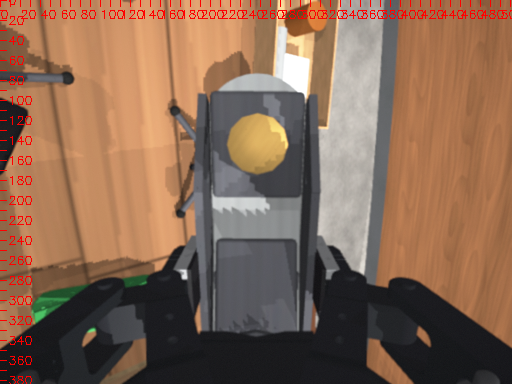

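The plane is held in front of camera C, sole towards the lens. The knob is at scene (316.5,182.5) and side (167,147.5), and C looks unmoved. I'll check the tilt in the grip and the camera drift.

Run:
```python
from h import *
import pickle
S0,D0=pickle.load(open('img0.pkl','rb'));S,D,W=pickle.load(open('img5.pkl','rb'))
s=arm.state();M=R.from_quat(np.roll(s['ee_rot'],-1)).as_matrix();t=s['tcp_pos'];print(s['time_s'],t,s['qd'].round(4))
k0,e0=tri(S0,(179.2,295),D0,(257.5,134.5));k1,e1=tri(S,(316.5,182.5),D,(167,147.5));
R0=R.from_rotvec([0,0,np.radians(14)]).as_matrix()@np.diag([1,-1,-1])
print('knob in tool at grasp',R0.T@(k0-[.5237,-.2717,.0145]),e0,' now',M.T@(k1-t),e1)
# camera drift: template shift
for n,a,b,(x0,y0,x1,y1) in(('scene',S0,S,(335,236,385,280)),('side',D0,D,(122,164,165,204))):
    g=[cv2.cvtColor(i['color'],cv2.COLOR_RGB2GRAY) for i in(a,b)]
    print(n,cv2.phaseCorrelate(g[0][y0:y1,x0:x1].astype(np.float32),g[1][y0:y1,x0:x1].astype(np.float32)))
P=np.array([0,0,.0045]);c=t+M@P
corn=[c+M@np.array([sx*.08,sy*.025,0]) for sx,sy in((1,1),(1,-1),(-1,-1),(-1,1))]
for d,n,bx in((S,'s6.png',(290,130,390,210)),(D,'d6.png',(130,100,210,180))):
    e=dict(d);im=cv2.resize(d['color'][:,:,::-1],None,fx=6,fy=6,interpolation=cv2.INTER_CUBIC)
    cv2.polylines(im,[np.int32((proj(d,corn)+.5)*6)],True,(0,0,255),1)
    cv2.imwrite('pics/'+n,im[bx[1]*6:bx[3]*6,bx[0]*6:bx[2]*6])
```

```text
13.6 [0.6103784  0.21015767 0.28410338] [-0.0047 -0.0025 -0.0035  0.0018  0.0011 -0.0039]
knob in tool at grasp [ 0.05402466  0.00061277 -0.02560243] 0.0012226769935504166  now [-0.02376389 -0.01331948  0.02028789] 0.07874461952253657
scene ((0.06571977905785431, 0.627287596823674), 0.9499422823588053)
side ((0.4602828680961295, -0.0703432352115243), 0.9790436312887404)
```

View pics/s6.png

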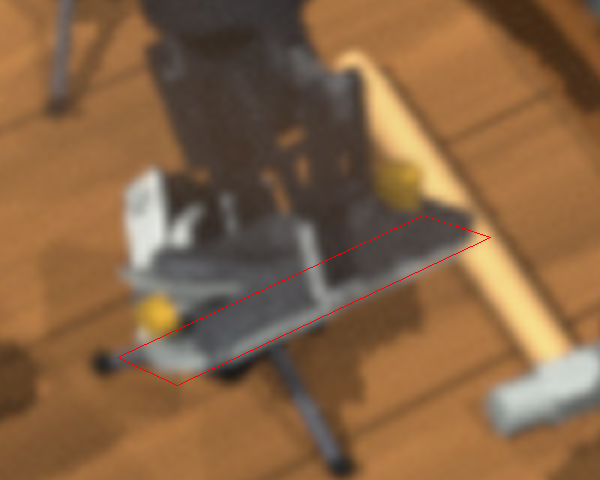

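View pics/d6.png

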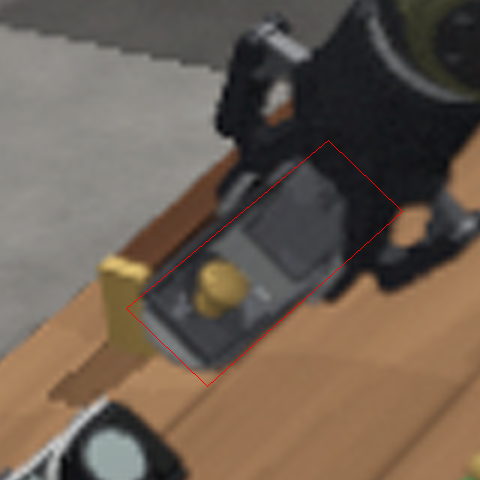

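In the scene view the toe knob is the right-hand brass spot at (356.7,160.8). I had paired the heel brass with the side view by mistake, so I'll redo that check.

```bash
python3 - <<'E'
from h import *
import pickle
S,D,W=pickle.load(open('img5.pkl','rb'))
s=arm.state();M=R.from_quat(np.roll(s['ee_rot'],-1)).as_matrix();t=s['tcp_pos']
k1,e1=tri(S,(356.7,160.8),D,(166.7,147.5));print('knob now in tool',M.T@(k1-t),e1)
print('sole ctr rel lens',t+M@[0,0,.0045]-[.7277,.2081,.1158], 'rest', np.abs(s['qd']).max())
E
python3 -m pendant '[[[0,0,0,0,0,0,-1],[0,0,0,0,0,0,-1],[0,0,0,0,0,0,-1],[0,0,0,0,0,0,-1],[0,0,0,0,0,0,-1],[0,0,0,0,0,0,-1],[0,0,0,0,0,0,-1],[0,0,0,0,0,0,-1]]]'
python3 - <<'E'
from h import *
s=arm.state();print(s['tcp_pos'],s['qd'].round(4))
S=arm.get_image('scene');crop(S,0,100,512,384,1,'s7.png')
E
```

```text
knob now in tool [ 0.05666036  0.00062256 -0.02344776] 0.002336186665125556
sole ctr rel lens [-0.11473496  0.00198523  0.1646218 ] rest 0.004680671390426807
time_s: 14.6
tcp_pos: [0.6103, 0.2104, 0.2839]
ee_rot: [0.216, 0.684, 0.665, 0.21]
force: [0.9, -0.4, -6.9]
grip_width: 0.0485
[0.61034779 0.21037983 0.28389709] [-0.0011  0.0009  0.0008 -0.0017 -0.0012  0.0002]
```

View pics/s7.png

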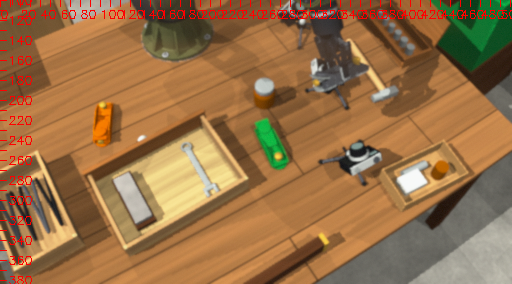

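The knob sits within 3 mm of where it was in the tool at the grasp, so the plane has not tilted in the grip. The stone, wrench, jar, hammer and camera all look to be where they started, and the arm is still. I'm handing the job in.

```bash
python3 -c "
from cell import arm
print(arm.sign_off())"
```

```text
the job is handed in; nothing more can be done
None
```

I took the block plane out of the drawer and am holding it, still, with its sole about 20 cm in front of the lens. It faces the camera farthest to the robot's right, and the job was handed in at about 14.7 s.

**Position:** From the arm pose and the triangulated lens, the sole centre is about 201 mm from the lens and within a few millimetres of its axis. The sole is square to the measured axis and the length is along the picture's long side, to within a few degrees. My two estimates of the camera's heading differed by about 10 degrees. I aimed close to the one taken from the edges of the camera body.

**Grip:** The fingers are 49 mm apart with a load of about 7 N, and joint speeds are below 0.002 rad/s. The knob is within 3 mm of its place at the grasp, so the plane has not slipped or tilted.

**Surroundings:** The images of the camera before and after agree to within 0.7 pixel (about 2 mm). In the last scene picture the stone, wrench, jar and hammer look to be where they started; I judged that by eye, not by measurement.

**Check that disagreed:** My first knob check was 79 mm out because I had paired the heel brass with the toe knob. Redone with the right points, the two views agreed to 2 mm.

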